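# Rack the stray chuck key and close the retaining bar

### The job

Put the loose T-handled drill chuck key back in its own slot on the sloped display rack, the one shaped and labelled for a T: T handle at the upper end, lying flat and fully down in the slot before you let go, not dropped in. Then slide the rack's retaining bar by its tab all the way down the slope to its stop, so that it crosses over the key, and let go. Leave the other goods on the shelf where they are.

Things in the scene. Friction and masses are not known exactly. Their poses are not given: they have to be found in the camera images.
- chuck_key: Loose dark steel T-shaped chuck key, 161 mm long, 0.4 kg, flat on the shelf. Origin: underside, below the balance point: grip across the shaft here. x along the shaft to the T handle, z up. Round shaft 16 mm thick, x -77 to 33 mm, axis at z = 11 mm; hub 22 x 40 x 22 mm at x = 44 mm with a 90 mm long, 12 mm cross bar along y; toothed head 22 mm thick, x -96 to -76 mm; pin to -106 mm.
- key_handle (a point): Centre of the chuck key's hub, on the shaft axis, at x = 44 mm, z = 11 mm of the key.
- key_slot: The chuck key's slot, one of three sloping plates side by side on the rack (order varies); life-size black T silhouette on the plate and on its top label (others: L, plain stroke). Origin on its surface; the seated key's frame coincides with it. x up the slope (32 degrees, rising towards the robot), y across, z square out of the plate. Plate 100 mm wide, clear for fingers from x = -70 to 21 mm.
- slot_guides (a point): Point on the slot plate midway between the upper guide blocks (slot x = 28 mm). All blocks are black, 16 mm high. Upper pair: slot x 23 to 33 mm, 28 mm apart: the shaft lies between, hub and cross bar just above, against their upper faces. Lower pair: x -98 to -72 mm, 34 mm apart, around the head. In the other two slots one or both upper blocks are 50 mm long.
- rack: Fixed sloped rack of grey and dark steel, 390 mm wide, 260 mm long up its 32 degree slope. Origin on the shelf surface under its centre; x towards the robot and up the slope, y along its width. Slots are at y = -105, 0, 105 mm, their origins 92 mm above the shelf. Side rails 12 mm wide at y = +-188 mm, 30 mm higher than the plates.
- bar (a joint): Retaining bar's slide: 0 at the top of the slope (open), grows down the slope, 0.140 m at the lower stop. Starts at 0 to 0.02. Stays where left; moving it takes 2 to 5 N. Bar: spans the rack, 16 mm along the slope, underside 34 and top 42 mm above the plates; over slot x = 105 mm at 0, x = -35 mm at the stop, 12 mm clear above the key.
- bar_tab (a point): Grip point in the black tab in the middle of the retaining bar, 67 mm above the plates; the tab is 14 mm thick across the rack (y), 26 mm along the slope (x), reaches 17 mm above this point and 25 mm below it to the bar's top. x up the slope, y across, z square out of the rack. Moves with the bar.
- hex_key: Bystander: loose L-shaped dark steel hex key, 156 x 60 mm, 12 mm thick. Not the key to move. Origin under its long leg's middle.
- coupling: Bystander: cast aluminium conduit coupling standing up, 54 mm diameter, 74 mm high. Origin at its foot.
- spring_clamp: Bystander: plastic spring clamp, 160 mm long, 22 mm high, lying flat. Origin under its pivot.
- stud_finder: Bystander: stud finder, 150 x 66 x 26 mm, lying flat. Origin under its centre.
- tape_measure: Bystander: tape measure, 72 x 40 x 66 mm, standing. Origin under its centre.
- spray_can: Bystander: spray can, 66 mm diameter, 170 mm high, standing. Origin at its foot.
Not all that is in view belongs to the job. Leave any purple or yellow look-alike of the chuck_key alone.

How it is judged:
On the way, in this order (a step that is already met when the one before it is completed fails the run):
1. the gripper holds the chuck key flat and down in its own slot (underside within 10 mm of the plate, within 0.2 rad of its slope and direction, T handle uppermost) (x of chuck_key in the frame of key_slot between -0.018 and 0.022 m and y of chuck_key in the frame of key_slot between -0.012 and 0.012 m and z of chuck_key in the frame of key_slot between -0.006 and 0.01 m and angle between the x axis of chuck_key and the x axis of key_slot, either way round below 0.2 rad and angle between the z axis of chuck_key and the z axis of key_slot, either way round below 0.3 rad and x of key_handle in the frame of key_slot above 0.025 m and contact force between the fingers and chuck_key above 1 N), for 0.1 s.
2. the retaining bar is slid down to its stop with the key in its slot (x of chuck_key in the frame of key_slot between -0.012 and 0.016 m and y of chuck_key in the frame of key_slot between -0.01 and 0.01 m and z of chuck_key in the frame of key_slot between -0.006 and 0.007 m and angle between the x axis of chuck_key and the x axis of key_slot, either way round below 0.12 rad and angle between the z axis of chuck_key and the z axis of key_slot, either way round below 0.3 rad and x of key_handle in the frame of key_slot above 0.025 m and value of joint bar above 0.133 m), for 0.2 s.
At the end, for the whole second after the job is handed in: The chuck key rests, released, in its own slot: -12 to +16 mm along, 10 mm across, under 7 mm above the plate, within 0.12 rad, T handle at the upper end; the bar is within 7 mm of its lower stop (joint above 0.133). No other article was moved over 40 mm at any time (all of step 2 and linear speed of chuck_key below 0.02 m/s and contact force between the fingers and chuck_key below 0.1 N); the robot touches nothing.
It fails at once if another article on the shelf is moved more than 40 mm (distance of any of hex_key, coupling, spring_clamp, stud_finder, tape_measure, spray_can from where it was at the start of the episode above 0.04 m).
It also fails if it takes over 54 s, if anything falls off the work surface, if the arm or the gripper's body presses on something with over 40 N, if the wrist force passes 120 N, or if a joint passes its speed limit or range.

### The arm

A 7-joint arm with a two-finger parallel gripper is mounted at the origin on the work surface. World frame = base frame: x ahead of the robot, y to its left, z up, the work surface at z = 0. Lengths are in m, angles in rad, forces in N, time in s.
With the tool pointing down it reaches from about 0.425 to 0.925 m from the base axis. Payload 6.8 kg.
Tool frame: the origin (TCP) lies midway between the tips of the shut fingers; the grasp point (between the pads) lies 19 mm behind it (r.grip_depth is the distance from the TCP to the grasp point, in m); z points along the fingers, y is the line along which they close (so a half turn about z gives the same grasp; the last joint's range is limited). The gripper opens to 85 mm and grips with 20 to 120 N. Pads are 22 mm wide; open, the fingers measure 114 mm over their backs; the gripper's body (76 mm by 85 mm) begins 54 mm behind the grasp point. The pads swing forward as they close: fully open they stand 13 mm farther back than shut.
Start: joints at [1.049, 0.477, 0.022, 1.555, -0.011, 1.109, -0.083], TCP at [0.271, -0.618, 0.231] pointing down, gripper open.
Joint ranges: [-2.96, 2.96], [-0.34, 2.1], [-1.41, 1.46], [0.24, 2.44], [-1.37, 4.51], [0.17, 1.92], [-2.96, 2.96]. Speed limits (rad/s): [2.39, 2.39, 3.14, 3.14, 3.14, 3.14, 3.14].

### API

Orientations are given as a rotation vector (axis times angle).
In Python, from bench import telemetry, grab_frame, calibration, order, silhouettes, r gives the robot as it stands.
- The arm moves only by the tool apply_moves, never from a script. Its argument "moves" is a list of rows, each a list of 7 numbers: the turn, a rotation vector about the tool's x, y, z scaled (see below), then the shift along the tool's x, y, z scaled (see below), then the opening, from -1 (shut) to 1 (fully open). A call has exactly 8 rows; each row shifts and turns the commanded pose from where the row before left it, along the tool's axes as they then stand; what a row does not reach is not made up. The controller multiplies each number of a shift by 1000 mm and each number of a turn by 6 degrees. A row lasts 1/12 s, in which the tool goes at most 41.7 mm and 7.16 degrees, less where a joint would pass 70% of its speed; a pose out of reach is approached as far as the arm can. A call with a number of a shift or a turn outside -1 to 1 is refused whole. A call with a gripper value outside its range is refused whole. The fingers move at their own pace and stop on an object; "grip_force" is the grip in N (left out, the last holds). Time passes only in rows, so rows that do not move let the fingers close, or fill a call up. It gives the time, the measured TCP pose, the force, the opening and the grip force at its end, in the units of the state.
- telemetry.get_obs(): the state, without advancing time (a new reading comes with each control period).
- grab_frame(name): name is "side" or "top"; returns the picture (420x560x3 uint8, blue, green, red); there is no depth.
- calibration(name): a dict with "fx", "fy", "cx", "cy" (pixels), "world_from_camera" (4x4, takes a point from camera to world coordinates). Camera axes: x right, y down, z forward; pixel columns grow to the right and rows downward; lengths in m; the calibration is good to about 2 mm. A picture is of the moment at which its call begins. calibration takes no time and is no camera call.
- order.hand_in(): hands the job in; it is judged then, once.
Trained networks look in the newest picture that a camera, given by its name, has taken for a name from the list of things; names that differ only in an ending like _2 or _b are one class to them, and where a whole thing is asked for, a point or a joint stands for the part that bears it (a point fixed in the world has none). Each returns a list of dicts, best first, with "p" (0 to 1); they miss things now and then, are a little off and sometimes report something else, mostly with a low value. They report only what shows in the picture. A call takes as long as a camera call. They do not tell look-alikes from the thing itself.
- silhouettes(thing, camera): "mask" (420x560 bool, what is visible of it) and "extent" ([centre column, centre row, width, height] in pixels, round what is visible of it).
The state is a dict: "clock": time; "joints": joint angles; "qvel": joint speeds; "tau": joint torques, N m; "tcp_pos": TCP position; "orientation": TCP orientation; "contact_force": force on the tool from outside, world axes, zero at the start; "moment": the same for the moment, N m; "grip_width": finger opening in m; "gripper_force": force on a finger pad.
Only numpy, scipy, OpenCV 4.12 (cv2) and the standard library are available. Lean on these libraries where they do the work, as an engineer would, in place of code of your own. Each camera call takes 0.05 s, during which the arm holds its last target. There are 200 camera calls.

## Working session

There is one attempt and no reset: what is moved stays moved. The work goes in short steps, Python scripts to look and compute and a tool call to move; the robot and the scene stay as the last step left them, time stands still between calls to the robot, and variables do not carry over. Pictures are saved under pics/ and viewed, at most 10 in all, crops included, and the job is handed in when it is done.

Besides the shell and the picture viewer there is one more tool, called as name([rows], argument=value, ...), one row to a line, values as JSON. apply_moves: Moves the arm, as the interface text tells. Its arguments: {"type":"object","properties":{"moves":{"type":"array"},"grip_force":{"type":"number"}},"required":["moves"]}

```bash
mkdir -p pics; ls
python3 - <<'E'
from bench import *
import cv2,numpy as np
np.set_printoptions(precision=4,suppress=True)
for n in("side","top"):
    im=grab_frame(n); cv2.imwrite(f"pics/{n}0.png",im); c=calibration(n); print(n,c)
print(telemetry.get_obs(), r.grip_depth)
E
```

```text
pics
side {'fx': 418.9519521413344, 'fy': 418.9519521413344, 'cx': 285.50036679297176, 'cy': 203.38702774662892, 'world_from_camera': array([[ 0.9837, -0.1022,  0.1477,  0.2512],
       [-0.1795, -0.5928,  0.7851, -1.2494],
       [ 0.0074, -0.7988, -0.6015,  1.0484],
       [ 0.    ,  0.    ,  0.    ,  1.    ]])}
top {'fx': 440.71554512129126, 'fy': 440.71554512129126, 'cx': 290.5996613709589, 'cy': 213.88662461544388, 'world_from_camera': array([[-0.013 , -0.996 ,  0.0888,  0.337 ],
       [-0.9999,  0.0136,  0.0067, -0.0792],
       [-0.0079, -0.0887, -0.996 ,  1.5346],
       [ 0.    ,  0.    ,  0.    ,  1.    ]])}
{'clock': 0.1, 'joints': array([ 1.0489,  0.4777,  0.0224,  1.5563, -0.0115,  1.1093, -0.0831]), 'qvel': array([ 0.0012, -0.0012, -0.0006, -0.0013, -0.0012, -0.0001,  0.0006]), 'tau': array([  0.0031, -59.7766,   1.6131, -28.1957,   0.0128,   0.005 ,
         0.    ]), 'tcp_pos': array([ 0.2712, -0.6176,  0.2304]), 'orientation': array([-3.0731, -0.6451,  0.0007]), 'contact_force': array([ 0.1829,  0.2679, -0.3801]), 'moment': array([0.0297, 0.0262, 0.0141]), 'gripper_force': 0.0, 'grip_width': 0.08517074380882295} 0.0187
```

View pics/side0.png

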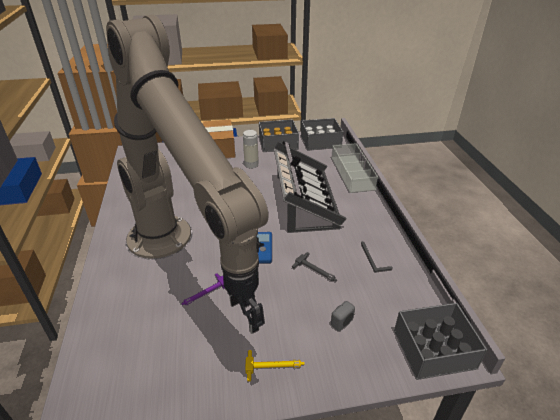

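View pics/top0.png

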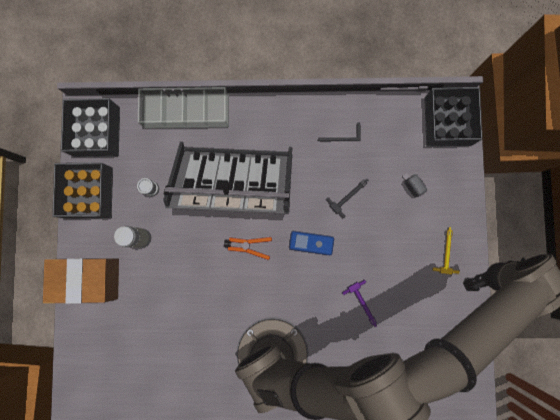

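Candidates for the key, in the top view: purple T (360,303), yellow T (447,252) and dark T (348,197) with its handle at (336,208). Dark steel fits the description. I'll confirm it in an enlarged crop, together with the rack labels.

Run:
```python
from bench import *
import cv2,numpy as np
t=grab_frame("top"); s=grab_frame("side")
out={}
for n in("top","side"):
    for th in("chuck_key","rack","bar_tab","hex_key"):
        d=silhouettes(th,n)
        for k in d[:4]: print(n,th,round(k["p"],2),np.round(k["extent"],1),k["mask"].sum())
        out[n+th]=np.array([k["mask"] for k in d[:4]])
np.savez("m.npz",**out); cv2.imwrite("t.png",t);cv2.imwrite("s.png",s)
a=cv2.resize(t[140:220,160:300],None,fx=5.7,fy=5.7,interpolation=3)[:,:800]
b=cv2.resize(t[170:225,315:380],(160,135),interpolation=3)
c=cv2.resize(s[135:240,265:350],(170,210)[::1],interpolation=3)
b=cv2.resize(t[170:225,315:380],(166,140),interpolation=3)
h=np.zeros((600,800,3),np.uint8)
a=cv2.resize(t[140:220,160:300],(560,320),interpolation=3); h[:320,:560]=a
h[:200,564:800]=cv2.resize(t[170:225,315:380],(236,200),interpolation=3)
h[325:600,:400]=cv2.resize(s[240:285,285:350],(397,275),interpolation=3)[:, :397].copy().__class__((275,400,3),np.uint8)*0 if 0 else cv2.resize(s[240:285,285:350],(400,275),interpolation=3)
h[205:600,564:800]=cv2.resize(s[135:235,270:350],(236,295),interpolation=3) if 0 else cv2.resize(s[135:240,275:338],(236,395),interpolation=3)
cv2.imwrite("pics/crop.png",h)
```

```text
top chuck_key 0.84 [444.  251.3  23.4  48.1] 303
top chuck_key 0.74 [349.1 197.6  37.8  38.1] 301
top chuck_key 0.72 [358.  303.6  33.2  44.1] 277
top rack 0.8 [228.8 177.6 131.2  74.2] 3195
top bar_tab 0.58 [227.1 190.2 126.1  21.9] 723
top bar_tab 0.57 [146.2 187.8  16.5  11.8] 268
top hex_key 0.58 [340.2 136.1  40.4   8.7] 106
side chuck_key 0.8 [271.8 362.6  58.2  29.6] 531
side chuck_key 0.76 [204.1 287.9  44.9  28.6] 303
side chuck_key 0.57 [314.  267.6  41.4  27.7] 288
side chuck_key 0.46 [341.7 317.4  21.8  27.8] 500
side rack 0.94 [311.6 188.5  70.8  91.8] 1950
side bar_tab 0.81 [295.  168.1  20.2  55.3] 292
side hex_key 0.6 [375.8 257.9  26.5  29.8] 144
```

View pics/crop.png

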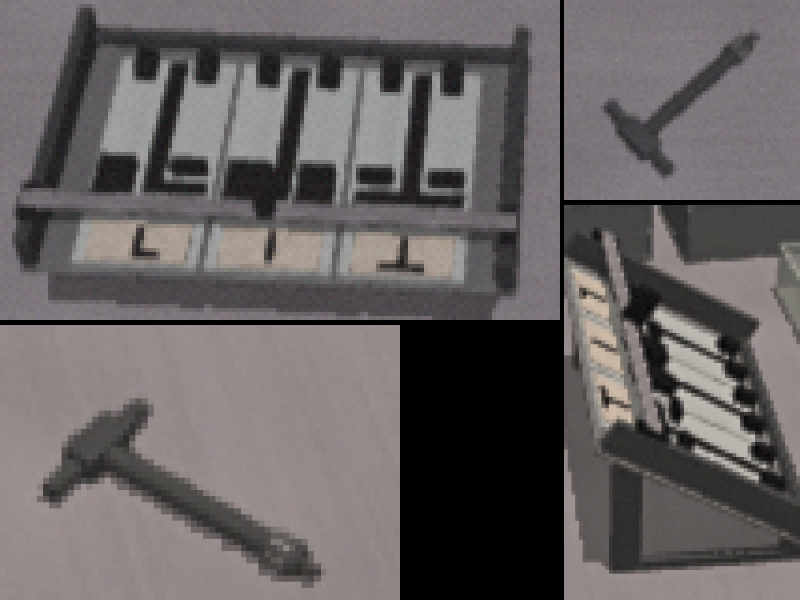

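The dark T at top (348,197) is the loose chuck key: the crop shows a cross bar and hub with a shaft and toothed head. The T-labelled slot is the right-hand one in the top view: plate around (264,170), label (261,202). It has short upper blocks. The tab is at about (226,191). Next I fit both poses by rendering.

```bash
cat > h.py <<'E'
import numpy as np,cv2
from bench import calibration
from scipy.spatial.transform import Rotation as R
C={n:calibration(n) for n in("top","side")}
def proj(n,P):
    c=C[n];W=np.linalg.inv(c["world_from_camera"]);p=np.atleast_2d(P)@W[:3,:3].T+W[:3,3]
    return np.c_[c["fx"]*p[:,0]/p[:,2]+c["cx"],c["fy"]*p[:,1]/p[:,2]+c["cy"]]
def box(x0,x1,y0,y1,z0,z1): return np.array([[x,y,z] for x in(x0,x1) for y in(y0,y1) for z in(z0,z1)])/1000
KEY=[box(-77,33,-7,7,4,18),box(33,55,-20,20,0,22),box(38,50,-45,45,5,17),box(-96,-76,-9,9,2,20),box(-106,-96,-4,4,7,15)]
def hulls(img,n,Rm,t,boxes,val,S=8):
    for b in boxes:
        h=cv2.convexHull(proj(n,b@Rm.T+t).astype(np.float32))
        cv2.fillConvexPoly(img,np.round((h+.5)*S*8-4).astype(np.int32),val,shift=3) if 0 else cv2.fillConvexPoly(img,np.round(h*256).astype(np.int32),val,cv2.LINE_AA,8)
def slotR(yaw): # slot x up slope; yaw = world heading of its horizontal part
    return R.from_euler("z",yaw).as_matrix()@R.from_euler("y",-np.radians(32)).as_matrix()
E
cat > fit.py <<'E'
from h import *
from scipy.optimize import minimize
I={n:cv2.GaussianBlur(cv2.cvtColor(cv2.imread(n[0]+".png"),6),(3,3),.7).astype(float) for n in C}
def ncc(a,b,w):
    a=a[w]-a[w].mean();b=b[w]-b[w].mean();return (a@b)/np.sqrt(a@a*(b@b)+1e-9)
def key(p,full=False,cams=("top","side")):
    s=0
    for n in cams:
        im=np.full((420,560),200,np.uint8);hulls(im,n,R.from_euler("z",p[2]).as_matrix(),np.array([p[0],p[1],0]),KEY,0)
        im=cv2.GaussianBlur(im,(3,3),.7).astype(float)
        w=np.zeros((420,560),bool)
        if n=="top":w[172:224,322:378]=1
        else:w[245:288,285:342]=1
        s-=ncc(im,I[n],w)
    return s
def slot(p,cams=("top","side")):
    s=0;Rm=slotR(p[2]);t=np.array([p[0],p[1],.092])
    for n in cams:
        im=np.full((420,560),40,np.uint8)
        f=lambda b,v:hulls(im,n,Rm,t,b,v)
        f([box(-98,60,-47,47,0,0)],200)
        f([box(-106,33,-8,8,0,0),box(38,50,-45,45,0,0),box(33,55,-20,20,0,0)],20)
        f([box(23,33,14,44,0,16),box(23,33,-44,-14,0,16),box(-98,-72,17,38,0,16),box(-98,-72,-38,-17,0,16)],20)
        im=cv2.GaussianBlur(im,(3,3),.7).astype(float)
        w=np.zeros((420,560),np.uint8);hulls(w,n,slotR(SY),S0,[box(-97,34,-46,46,0,0)],1)
        s-=ncc(im,I[n],w>0)
    return s
def gp(u,v,z):
    c=C["top"];W=c["world_from_camera"];d=W[:3,:3]@[(u-c["cx"])/c["fx"],(v-c["cy"])/c["fy"],1];return W[:3,3]+d*(z-W[2,3])/d[2]
def opt(f,x0,**k):
    return min((minimize(lambda p:f(p,**k),np.array(x0)+np.array([0,0,d]),method="Nelder-Mead",options=dict(initial_simplex=np.array(x0)+np.array([0,0,d])+np.array([[0,0,0],[.01,0,0],[0,.01,0],[0,0,.08]]),xatol=1e-5,fatol=1e-6)) for d in(-.05,0,.05)),key=lambda r:r.fun)
a=gp(336,208,.011);b=gp(367,181,.011);yaw=np.arctan2(*(a-b)[1::-1]);k0=a-(a-b)/np.linalg.norm(a-b)*.044
for cams in(("top","side"),("top",),("side",)):
    k=opt(key,[k0[0],k0[1],yaw],cams=cams);print("key",cams,k.x.round(4),k.fun)
l=gp(265.5,159,.055);u=gp(262.7,184.5,.115);SY=np.arctan2(*(u-l)[1::-1]);
c=l+(u-l)*85/113;S0=np.array([c[0],c[1],.092]);print("init",S0,SY,np.linalg.norm((u-l)[:2])/np.cos(np.radians(32)))
for it in range(2):
  for cams in(("top",),("side",),("top","side")):
    k=opt(slot,[S0[0],S0[1],SY],cams=cams);print("slot",cams,k.x.round(4),k.fun)
  S0=np.array([k.x[0],k.x[1],.092]);SY=k.x[2]
# tab
for sgn in(1,-1):
  q=S0+slotR(SY)@[0,sgn*.105,0];print(sgn,q)
  for j in(0,.01,.02): print(j,[proj(n,slotR(SY)@[.105-j,sgn*.105,.080]+S0).round(1) for n in C])
E
python3 fit.py
```

```text
key ('top', 'side') [ 0.523  -0.258   2.2726] -1.8761467086329997
key ('top',) [ 0.5212 -0.2571  2.2821] -0.9797348809434243
key ('side',) [ 0.5258 -0.2614  2.2745] -0.9357565541492981
init [0.58487029 0.01846567 0.092     ] 3.0798050127277055 0.11476628000233487
slot ('top',) [0.5815 0.0205 3.0747] -0.9015137953339887
slot ('side',) [0.5875 0.0202 3.2543] -0.5587714785402623
slot ('top', 'side') [0.5858 0.0212 3.0514] -1.3278538754385039
slot ('top',) [0.5815 0.0206 3.0735] -0.9009599110835061
slot ('side',) [0.587  0.0238 3.2398] -0.5596327589281217
slot ('top', 'side') [0.5855 0.0212 3.0479] -1.354514502349395
1 [ 0.5757068  -0.08338938  0.092     ]
0 [array([[293.2, 189.2]]), array([[301.9, 187.1]])]
0.01 [array([[293.4, 186.7]]), array([[304.3, 188.2]])]
0.02 [array([[293.6, 184.2]]), array([[306.7, 189.3]])]
-1 [0.59535529 0.1256894  0.092     ]
0 [array([[224. , 183.8]]), array([[295.6, 156.3]])]
0.01 [array([[224.6, 181.3]]), array([[297.7, 157.4]])]
0.02 [array([[225.1, 178.8]]), array([[299.8, 158.5]])]
```

```bash
cat >> h.py <<'E'
from bench import telemetry
from scipy.linalg import logm,expm
def pose():
    o=telemetry.get_obs();T=np.eye(4);T[:3,:3]=R.from_rotvec(o["orientation"]).as_matrix();T[:3,3]=o["tcp_pos"];return T
def mk(p,Rm): T=np.eye(4);T[:3,:3]=Rm;T[:3,3]=p;return T
def plan(T1,N,T0=None,say=""):
    T0=pose() if T0 is None else T0
    d=np.real(expm(np.real(logm(np.linalg.inv(T0)@T1))/N));rv=np.degrees(R.from_matrix(d[:3,:3]).as_rotvec())
    M=T0@np.real(np.linalg.matrix_power(d,N//2))
    print(say,N,"rows of",(rv/6).round(3),d[:3,3].round(4),"| mid",M[:3,3].round(3),"max",np.linalg.norm(rv).round(2),np.linalg.norm(d[:3,3]).round(4))
    return T1
def down(yaw): return R.from_euler("z",yaw).as_matrix()@np.diag([1.,-1,-1])
KP=np.array([.523,-.258,2.275])
SLOT=mk([.5845,.0207,.092],slotR(3.074))   # mean of both cameras
FLIP=np.diag([1.,-1,-1])
def inslot(x,y,z): # tool pose with tcp at slot coordinates, tool x = slot x
    return mk((SLOT@[x,y,z,1])[:3],SLOT[:3,:3]@FLIP)
E
cat > ov.py <<'E'
from h import *
ims=[]
for n,(y0,y1,x0,x1) in dict(top=(135,225,155,380),side=(130,290,255,350)).items():
    im=cv2.resize(cv2.imread(n[0]+".png")[y0:y1,x0:x1],None,fx=3.5,fy=3.5,interpolation=3)
    def ln(bs,Rm,t,col):
        for b in bs:
            h=cv2.convexHull(((proj(n,b@Rm.T+t)-[x0,y0]+.5)*3.5).astype(np.float32));cv2.polylines(im,[h.astype(int)],True,col,1,cv2.LINE_AA)
    ln(KEY,R.from_euler("z",KP[2]).as_matrix(),np.array([KP[0],KP[1],0]),(0,0,255))
    ln([box(23,33,14,44,0,16),box(23,33,-44,-14,0,16),box(-98,-72,17,38,0,16),box(-98,-72,-38,-17,0,16),box(-98,60,-50,50,0,0),box(97,113,-300,90,34,42),box(92,118,-112,-98,42,84)],SLOT[:3,:3],SLOT[:3,3],(0,255,0))
    ims.append(im)
h=np.zeros((560,790+335,3),np.uint8)
h[:ims[0].shape[0],:ims[0].shape[1]]=ims[0];h[:ims[1].shape[0],790:790+ims[1].shape[1]]=ims[1]
cv2.imwrite("pics/ov.png",cv2.resize(h,(800,398),interpolation=cv2.INTER_AREA))
T=plan(mk([KP[0],KP[1],.15],down(2.275)),24)
plan(mk([KP[0],KP[1],.006],down(2.275)),8,T)
E
python3 ov.py
```

```text
24 rows of [ 0.    -0.    -0.741] [0.02   0.0072 0.0034] | mid [ 0.488 -0.501  0.191] max 4.44 0.0215
 8 rows of [0. 0. 0.] [0.    0.    0.018] | mid [ 0.523 -0.258  0.078] max 0.0 0.018
```

View pics/ov.png

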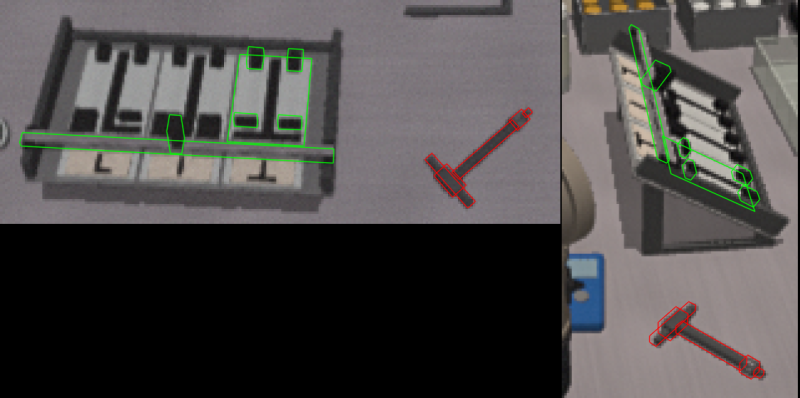

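The overlay fits the key (red) and the T slot (green); the bar is near joint 0. Moving now.

apply_moves([
  [0, 0, -0.74, 0.02, 0.0072, 0.0034, 1],
  [0, 0, -0.74, 0.02, 0.0072, 0.0034, 1],
  [0, 0, -0.74, 0.02, 0.0072, 0.0034, 1],
  [0, 0, -0.74, 0.02, 0.0072, 0.0034, 1],
  [0, 0, -0.74, 0.02, 0.0072, 0.0034, 1],
  [0, 0, -0.74, 0.02, 0.0072, 0.0034, 1],
  [0, 0, -0.74, 0.02, 0.0072, 0.0034, 1],
  [0, 0, -0.74, 0.02, 0.0072, 0.0034, 1],
])

```text
clock: 1.27
tcp_pos: [0.4302, -0.562, 0.2039]
orientation: [2.728, 1.557, 0.0]
contact_force: [0.7, 0.8, -0.3]
grip_width: 0.0852
gripper_force: 0.0
```

apply_moves([
  [0, 0, -0.74, 0.02, 0.0072, 0.0034, 1],
  [0, 0, -0.74, 0.02, 0.0072, 0.0034, 1],
  [0, 0, -0.74, 0.02, 0.0072, 0.0034, 1],
  [0, 0, -0.74, 0.02, 0.0072, 0.0034, 1],
  [0, 0, -0.74, 0.02, 0.0072, 0.0034, 1],
  [0, 0, -0.74, 0.02, 0.0072, 0.0034, 1],
  [0, 0, -0.74, 0.02, 0.0072, 0.0034, 1],
  [0, 0, -0.74, 0.02, 0.0072, 0.0034, 1],
])

```text
clock: 1.93
tcp_pos: [0.526, -0.4244, 0.1768]
orientation: [2.123, 2.315, 0.0]
contact_force: [0.9, -0.3, -1.2]
grip_width: 0.0855
gripper_force: 0.0
```

apply_moves([
  [0, 0, -0.74, 0.02, 0.0072, 0.0034, 1],
  [0, 0, -0.74, 0.02, 0.0072, 0.0034, 1],
  [0, 0, -0.74, 0.02, 0.0072, 0.0034, 1],
  [0, 0, -0.74, 0.02, 0.0072, 0.0034, 1],
  [0, 0, -0.74, 0.02, 0.0072, 0.0034, 1],
  [0, 0, -0.74, 0.02, 0.0072, 0.0034, 1],
  [0, 0, -0.74, 0.02, 0.0072, 0.0034, 1],
  [0, 0, -0.74, 0.02, 0.0072, 0.0034, 1],
])

```text
clock: 2.6
tcp_pos: [0.5241, -0.2568, 0.1497]
orientation: [1.315, 2.852, 0.0]
contact_force: [-0.4, 0.1, 0.2]
grip_width: 0.0851
gripper_force: 0.0
```

```bash
cat > p1.py <<'E'
from h import *
o=telemetry.get_obs();print(o["clock"],o["tcp_pos"],o["joints"].round(2),o["qvel"].round(2),o["contact_force"].round(1))
plan(mk([KP[0],KP[1],.03],down(2.275)),7)
E
python3 p1.py
```

```text
2.6 [ 0.52409465 -0.25681891  0.14974045] [ 0.73  0.46 -0.49  1.83  0.27  0.91  0.82] [-0.06 -0.16 -0.29  0.44  0.11 -0.21  0.45] [-0.4  0.1  0.2]
 7 rows of [0.001 0.001 0.004] [-0.     -0.0002  0.0171] | mid [ 0.524 -0.257  0.098] max 0.02 0.0171
```

apply_moves([
  [0, 0, 0, 0, 0, 0.02, 1],
  [0, 0, 0, 0, 0, 0.025, 1],
  [0, 0, 0, 0, 0, 0.025, 1],
  [0, 0, 0, 0, 0, 0.025, 1],
  [0, 0, 0, 0, 0, 0.02, 1],
  [0, 0, 0, 0, 0, 0.015, 1],
  [0, 0, 0, 0, 0, 0.01, 1],
  [0, 0, 0, 0, 0, 0.004, 1],
])

```text
clock: 3.27
tcp_pos: [0.5232, -0.2577, 0.0043]
orientation: [-1.32, -2.849, 0.0]
contact_force: [0.2, -0.5, 0.3]
grip_width: 0.0851
gripper_force: 0.0
```

apply_moves([
  [0, 0, 0, 0, 0, 0, 0],
  [0, 0, 0, 0, 0, 0, -0.4],
  [0, 0, 0, 0, 0, 0, -1],
  [0, 0, 0, 0, 0, 0, -1],
  [0, 0, 0, 0, 0, 0, -1],
  [0, 0, 0, 0, 0, 0, -1],
  [0, 0, 0, 0, 0, 0, -1],
  [0, 0, 0, 0, 0, 0, -1],
], grip_force=60)

```text
clock: 3.93
tcp_pos: [0.5244, -0.2581, 0.0066]
orientation: [1.321, 2.849, -0.0]
contact_force: [-1.3, -0.3, 5.9]
grip_width: 0.0135
gripper_force: 58.5
```

apply_moves([
  [0, 0, 0, 0, 0, -0.005, -1],
  [0, 0, 0, 0, 0, -0.015, -1],
  [0, 0, 0, 0, 0, -0.025, -1],
  [0, 0, 0, 0, 0, -0.03, -1],
  [0, 0, 0, 0, 0, -0.03, -1],
  [0, 0, 0, 0, 0, -0.03, -1],
  [0, 0, 0, 0, 0, -0.03, -1],
  [0, 0, 0, 0, 0, -0.02, -1],
], grip_force=100)

```text
clock: 4.6
tcp_pos: [0.524, -0.2578, 0.1932]
orientation: [1.32, 2.849, -0.0]
contact_force: [0.6, -0.1, -5.3]
grip_width: 0.0118
gripper_force: 98.1
```

```bash
cat > p2.py <<'E'
from h import *
from bench import grab_frame
o=telemetry.get_obs();print(o["clock"],o["tcp_pos"],o["joints"].round(2),o["contact_force"].round(1),o["grip_width"],o["gripper_force"])
ims=[]
for n in C:
    im=grab_frame(n);c=proj(n,o["tcp_pos"])[0].astype(int);print(n,c)
    ims.append(cv2.resize(im[max(0,c[1]-50):c[1]+50,max(0,c[0]-50):c[0]+50],(400,400),interpolation=3))
cv2.imwrite("pics/lift.png",np.hstack(ims))
plan(inslot(.006,0,.08),16)
E
python3 p2.py
```

```text
4.6 [ 0.52404852 -0.25783787  0.19320471] [ 0.75  0.41 -0.51  1.79  0.24  1.    0.85] [ 0.6 -0.1 -5.3] 0.011848014854507418 98.12200784683228
top [351 191]
side [311 224]
 16 rows of [ 0.133  0.319 -0.465] [0.0026 0.0187 0.002 ] | mid [ 0.603 -0.131  0.176] max 3.48 0.019
```

View pics/lift.png

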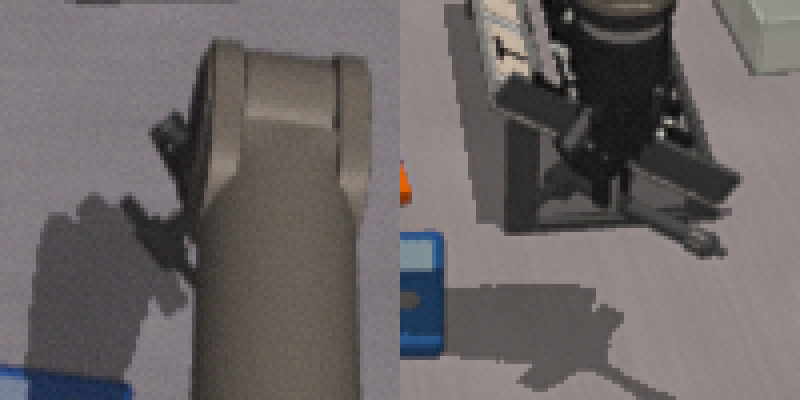

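```bash
cat > p3.py <<'E'
from h import *
T0=pose();T0[2,3]+=.06
T1=plan(inslot(.006,0,.12),21,T0)
d=np.real(logm(np.linalg.inv(T0)@T1))
for f in(.25,.5,.75,1):
    T=T0@np.real(expm(d*f));print(f,T[:3,3].round(3),"handle",(T@[.05,0,0,1])[:3].round(3),"pin",(T@[-.106,0,0,1])[:3].round(3))
E
python3 p3.py
```

```text
21 rows of [ 0.102  0.243 -0.354] [0.0006 0.0148 0.0025] | mid [ 0.612 -0.141  0.226] max 2.65 0.015
0.25 [ 0.578 -0.201  0.24 ] handle [ 0.539 -0.17   0.247] pin [ 0.66  -0.267  0.226]
0.5 [ 0.615 -0.134  0.224] handle [ 0.573 -0.112  0.238] pin [ 0.706 -0.182  0.195]
0.75 [ 0.637 -0.061  0.209] handle [ 0.594 -0.048  0.229] pin [ 0.73  -0.088  0.166]
1 [0.643 0.017 0.197] handle [0.601 0.02  0.223] pin [0.733 0.011 0.141]
```

apply_moves([
  [0, 0, 0, 0, 0, -0.02, -1],
  [0, 0, 0, 0, 0, -0.02, -1],
  [0, 0, 0, 0, 0, -0.02, -1],
  [0.102, 0.243, -0.354, 0.0006, 0.0148, 0.0025, -1],
  [0.102, 0.243, -0.354, 0.0006, 0.0148, 0.0025, -1],
  [0.102, 0.243, -0.354, 0.0006, 0.0148, 0.0025, -1],
  [0.102, 0.243, -0.354, 0.0006, 0.0148, 0.0025, -1],
  [0.102, 0.243, -0.354, 0.0006, 0.0148, 0.0025, -1],
])

```text
clock: 5.37
tcp_pos: [0.573, -0.2033, 0.2343]
orientation: [-1.002, -2.827, -0.007]
contact_force: [0.4, 0.4, -5.1]
grip_width: 0.012
gripper_force: 98.4
```

apply_moves([
  [0.102, 0.243, -0.354, 0.0006, 0.0148, 0.0025, -1],
  [0.102, 0.243, -0.354, 0.0006, 0.0148, 0.0025, -1],
  [0.102, 0.243, -0.354, 0.0006, 0.0148, 0.0025, -1],
  [0.102, 0.243, -0.354, 0.0006, 0.0148, 0.0025, -1],
  [0.102, 0.243, -0.354, 0.0006, 0.0148, 0.0025, -1],
  [0.102, 0.243, -0.354, 0.0006, 0.0148, 0.0025, -1],
  [0.102, 0.243, -0.354, 0.0006, 0.0148, 0.0025, -1],
  [0.102, 0.243, -0.354, 0.0006, 0.0148, 0.0025, -1],
])

```text
clock: 6.03
tcp_pos: [0.6259, -0.0987, 0.2095]
orientation: [-0.524, -2.732, -0.017]
contact_force: [0.3, 0.2, -5.2]
grip_width: 0.0118
gripper_force: 98.4
```

apply_moves([
  [0.102, 0.243, -0.354, 0.0006, 0.0148, 0.0025, -1],
  [0.102, 0.243, -0.354, 0.0006, 0.0148, 0.0025, -1],
  [0.102, 0.243, -0.354, 0.0006, 0.0148, 0.0025, -1],
  [0.102, 0.243, -0.354, 0.0006, 0.0148, 0.0025, -1],
  [0.102, 0.243, -0.354, 0.0006, 0.0148, 0.0025, -1],
  [0.102, 0.243, -0.354, 0.0006, 0.0148, 0.0025, -1],
  [0.102, 0.243, -0.354, 0.0006, 0.0148, 0.0025, -1],
  [0.102, 0.243, -0.354, 0.0006, 0.0148, 0.0025, -1],
])

```text
clock: 6.7
tcp_pos: [0.641, 0.0182, 0.1893]
orientation: [-0.085, -2.572, -0.026]
contact_force: [-0.3, -0.4, -4.6]
grip_width: 0.0121
gripper_force: 98.5
```

```bash
cat > p4.py <<'E'
from h import *
from bench import grab_frame
o=telemetry.get_obs();print(o["clock"],o["tcp_pos"],o["joints"].round(2),o["contact_force"].round(1),o["grip_width"],o["gripper_force"])
L=np.linalg.inv(SLOT)@pose();print("tcp in slot",L[:3,3].round(4),R.from_matrix(L[:3,:3]@FLIP).as_rotvec().round(3))
ims=[];T=pose();Rk=T[:3,:3]@FLIP
for n,(y0,y1,x0,x1) in dict(top=(120,220,190,290),side=(110,210,260,360)).items():
    im=grab_frame(n);cv2.imwrite(n[0]+"h.png",im);im=cv2.resize(im[y0:y1,x0:x1],(400,400),interpolation=3)
    for b in KEY:
        h=cv2.convexHull(((proj(n,(b-[0,0,.0066])@Rk.T+T[:3,3])-[x0,y0]+.5)*4).astype(np.float32));cv2.polylines(im,[h.astype(int)],True,(0,0,255),1,cv2.LINE_AA)
    ims.append(im)
cv2.imwrite("pics/hover.png",np.hstack(ims))
plan(inslot(.006,0,.045),8);
E
python3 p4.py
```

```text
6.7 [0.64099349 0.01817484 0.18930034] [ 0.25  0.88 -0.66  1.18  0.28  1.76  1.14] [-0.3 -0.4 -4.6] 0.012075286972956156 98.49057197570801
tcp in slot [ 0.0036 -0.0013  0.1125] [ 0.    -0.01   0.001]
 8 rows of [ 0.    -0.014  0.008] [ 0.0002 -0.0006  0.0083] | mid [0.622 0.021 0.161] max 0.1 0.0083
```

View pics/hover.png

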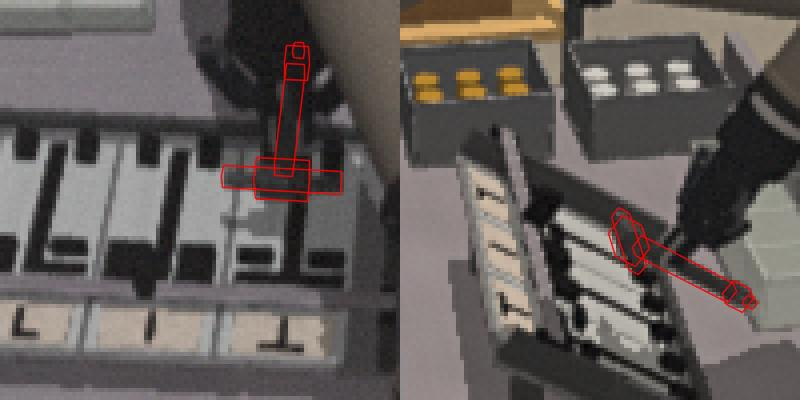

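The key is held square over the T slot, with its cross bar at top crop (283,182). The red prediction agrees to about 1 px. Descending.

```bash
cat > p5.py <<'E'
from h import *
import sys
x,y,z,N=map(float,sys.argv[1:])
L=np.linalg.inv(SLOT)@pose();o=telemetry.get_obs();print("slot",L[:3,3].round(4),R.from_matrix(L[:3,:3]@FLIP).as_rotvec().round(4),o["joints"].round(2),o["contact_force"].round(1),"in slot axes",(SLOT[:3,:3].T@o["contact_force"]).round(1))
plan(inslot(x,y,z),int(N))
E
python3 p5.py .008 0 .035 8
```

```text
slot [ 0.0041 -0.0051  0.1113] [-0.0004 -0.0114  0.007 ] [ 0.25  0.88 -0.66  1.18  0.28  1.76  1.14] [-0.   1.1 -5.3] in slot axes [-2.7 -1.1 -4.6]
 8 rows of [ 0.    -0.014  0.008] [ 0.0004 -0.0006  0.0095] | mid [0.618 0.021 0.157] max 0.1 0.0096
```

apply_moves([
  [0, -0.014, 0.008, 0.0005, -0.0006, 0.0095, -1],
  [0, -0.014, 0.008, 0.0005, -0.0006, 0.0095, -1],
  [0, -0.014, 0.008, 0.0005, -0.0006, 0.0095, -1],
  [0, -0.014, 0.008, 0.0005, -0.0006, 0.0095, -1],
  [0, -0.014, 0.008, 0.0005, -0.0006, 0.0095, -1],
  [0, -0.014, 0.008, 0.0005, -0.0006, 0.0095, -1],
  [0, -0.014, 0.008, 0.0005, -0.0006, 0.0095, -1],
  [0, -0.014, 0.008, 0.0005, -0.0006, 0.0095, -1],
])

```text
clock: 7.47
tcp_pos: [0.5971, 0.016, 0.1295]
orientation: [-0.097, -2.588, -0.024]
contact_force: [0.7, 0.4, -4.6]
grip_width: 0.012
gripper_force: 98.6
```

```bash
python3 p5.py .008 0 .012 8
```

```text
slot [0.009  0.0039 0.0386] [-0.0015  0.006  -0.0067] [ 0.3   0.86 -0.66  1.37  0.29  1.59  1.11] [ 0.7  0.4 -4.6] in slot axes [-3.  -0.4 -3.6]
 8 rows of [ 0.002  0.007 -0.008] [-0.0001  0.0005  0.0033] | mid [0.591 0.018 0.118] max 0.07 0.0034
```

apply_moves([
  [0, 0, 0, 0, 0, 0.003, -1],
  [0, 0, 0, 0, 0, 0.003, -1],
  [0, 0, 0, 0, 0, 0.003, -1],
  [0, 0, 0, 0, 0, 0, -1],
  [0, 0, 0, 0, 0, 0, -1],
  [0, 0, 0, 0, 0, 0, -1],
  [0, 0, 0, 0, 0, 0, -1],
  [0, 0, 0, 0, 0, 0, -1],
])

```text
clock: 8.13
tcp_pos: [0.5932, 0.0166, 0.1227]
orientation: [-0.096, -2.588, -0.024]
contact_force: [0.6, 0.9, -4.4]
grip_width: 0.0121
gripper_force: 98.6
```

```bash
python3 p5.py .008 0 .012 6; python3 p4.py
```

```text
slot [0.0087 0.0035 0.0308] [-0.0016  0.0062 -0.0064] [ 0.3   0.87 -0.66  1.39  0.29  1.57  1.11] [ 0.6  0.9 -4.4] in slot axes [-2.8 -1.  -3.5]
 6 rows of [ 0.003  0.01  -0.01 ] [-0.0001  0.0006  0.0031] | mid [0.589 0.019 0.115] max 0.09 0.0032
8.1333 [0.59318351 0.01659478 0.12273394] [ 0.3   0.87 -0.66  1.39  0.29  1.57  1.11] [ 0.6  0.9 -4.4] 0.012098636083244404 98.59277129173279
tcp in slot [0.0087 0.0035 0.0308] [-0.002  0.006 -0.006]
 8 rows of [ 0.002  0.007 -0.008] [-0.0004  0.0004 -0.0018] | mid [0.598 0.018 0.128] max 0.06 0.0019
```

View pics/hover.png

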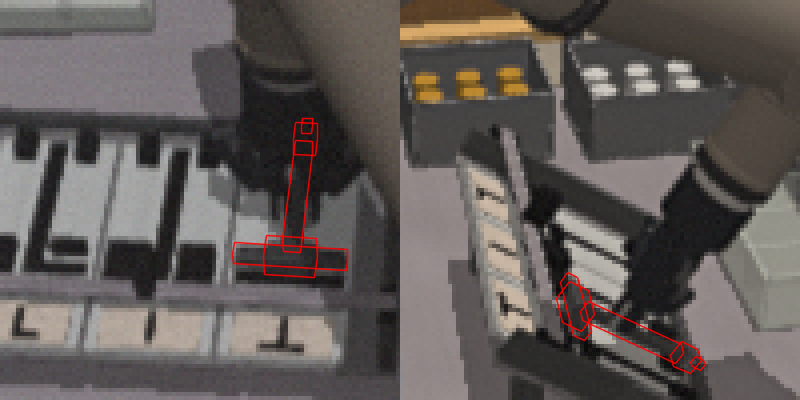

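apply_moves([
  [0.003, 0.01, -0.01, 0, 0.0006, 0.003, -1],
  [0.003, 0.01, -0.01, 0, 0.0006, 0.003, -1],
  [0.003, 0.01, -0.01, 0, 0.0006, 0.003, -1],
  [0.003, 0.01, -0.01, 0, 0.0006, 0.003, -1],
  [0.003, 0.01, -0.01, 0, 0.0006, 0.003, -1],
  [0.003, 0.01, -0.01, 0, 0.0006, 0.002, -1],
  [0, 0, 0, 0, 0, 0, -1],
  [0, 0, 0, 0, 0, 0, -1],
])

```text
clock: 8.9
tcp_pos: [0.5842, 0.0208, 0.108]
orientation: [-0.087, -2.581, -0.025]
contact_force: [0.6, -0.3, -3.7]
grip_width: 0.0118
gripper_force: 98.6
```

```bash
python3 p5.py .008 0 .007 8
```

```text
slot [ 0.0088 -0.0001  0.0134] [ 0.0004 -0.0008  0.0001] [ 0.3   0.87 -0.66  1.41  0.3   1.54  1.1 ] [ 0.6 -0.3 -3.7] in slot axes [-2.5  0.3 -2.8]
 8 rows of [-0.    -0.001  0.   ] [-0.0001 -0.      0.0008] | mid [0.583 0.021 0.105] max 0.01 0.0008
```

apply_moves([
  [0, 0, 0, 0, 0, 0.001, -1],
  [0, 0, 0, 0, 0, 0.001, -1],
  [0, 0, 0, 0, 0, 0.001, -1],
  [0, 0, 0, 0, 0, 0.001, -1],
  [0, 0, 0, 0, 0, 0.001, -1],
  [0, 0, 0, 0, 0, 0.001, -1],
  [0, 0, 0, 0, 0, 0, -1],
  [0, 0, 0, 0, 0, 0, -1],
])

```text
clock: 9.57
tcp_pos: [0.581, 0.0209, 0.103]
orientation: [-0.087, -2.581, -0.024]
contact_force: [0.4, 0.4, -4.8]
grip_width: 0.0122
gripper_force: 98.6
```

```bash
python3 p5.py .008 0 .007 8
```

```text
slot [0.0088 0.     0.0074] [ 0.0004 -0.0007 -0.0001] [ 0.3   0.88 -0.66  1.42  0.3   1.53  1.1 ] [ 0.4  0.4 -4.8] in slot axes [-2.9 -0.5 -3.9]
 8 rows of [-0.    -0.001 -0.   ] [-0.0001  0.      0.0001] | mid [0.581 0.021 0.103] max 0.01 0.0001
```

Nearly down. I'll creep on to contact.

apply_moves([
  [0, 0, 0, 0, 0, 0.0005, -1],
  [0, 0, 0, 0, 0, 0.0005, -1],
  [0, 0, 0, 0, 0, 0.0005, -1],
  [0, 0, 0, 0, 0, 0.0005, -1],
  [0, 0, 0, 0, 0, 0.0005, -1],
  [0, 0, 0, 0, 0, 0.0005, -1],
  [0, 0, 0, 0, 0, 0, -1],
  [0, 0, 0, 0, 0, 0, -1],
])

```text
clock: 10.23
tcp_pos: [0.5807, 0.021, 0.1022]
orientation: [-0.088, -2.584, -0.025]
contact_force: [2.1, -1.8, 7.1]
grip_width: 0.0119
gripper_force: 99.7
```

```bash
python3 p5.py .008 0 .007 8
```

```text
slot [ 0.0087 -0.      0.0066] [-0.0001  0.0019 -0.0004] [ 0.3   0.87 -0.66  1.43  0.3   1.53  1.1 ] [ 2.1 -1.8  7.1] in slot axes [1.9 1.7 7.2]
 8 rows of [ 0.     0.002 -0.001] [-0.0001 -0.     -0.    ] | mid [0.581 0.021 0.102] max 0.01 0.0001
```

Contact came at the expected height (6.6 mm), so the key is on the plate. I'll ease it down the slope towards the guide faces.

apply_moves([
  [0, 0, 0, 0, 0, -0.001, -1],
  [0, 0, 0, -0.001, 0, 0, -1],
  [0, 0, 0, -0.001, 0, 0, -1],
  [0, 0, 0, -0.001, 0, 0, -1],
  [0, 0, 0, -0.001, 0, 0, -1],
  [0, 0, 0, -0.001, 0, 0, -1],
  [0, 0, 0, 0, 0, 0, -1],
  [0, 0, 0, 0, 0, 0, -1],
])

```text
clock: 10.9
tcp_pos: [0.5842, 0.0213, 0.1]
orientation: [-0.087, -2.581, -0.025]
contact_force: [-0.3, -1.5, 8.1]
grip_width: 0.0119
gripper_force: 99.6
```

```bash
python3 p5.py .008 0 .007 8
```

```text
slot [ 0.0046 -0.0006  0.0066] [-0.     -0.0012  0.0005] [ 0.3   0.88 -0.66  1.42  0.3   1.53  1.1 ] [-0.3 -1.5  8.1] in slot axes [4.4 1.5 6.8]
 8 rows of [ 0.    -0.001  0.001] [ 0.0004 -0.0001 -0.    ] | mid [0.583 0.021 0.101] max 0.01 0.0004
```

apply_moves([
  [0, 0, 0, -0.0005, 0, 0, -1],
  [0, 0, 0, -0.0005, 0, 0, -1],
  [0, 0, 0, -0.0005, 0, 0, -1],
  [0, 0, 0, -0.0005, 0, 0, -1],
  [0, 0, 0, 0, 0, 0, -1],
  [0, 0, 0, 0, 0, 0, -1],
  [0, 0, 0, 0, 0, 0, -1],
  [0, 0, 0, 0, 0, 0, -1],
])

```text
clock: 11.57
tcp_pos: [0.5858, 0.0213, 0.099]
orientation: [-0.086, -2.58, -0.025]
contact_force: [0.2, -0.1, 8.6]
grip_width: 0.0119
gripper_force: 99.6
```

```bash
python3 p5.py .008 0 .007 8
```

```text
slot [ 0.0027 -0.0007  0.0066] [-0.0001 -0.0014  0.0007] [ 0.3   0.89 -0.66  1.41  0.3   1.53  1.1 ] [ 0.2 -0.1  8.6] in slot axes [4.4 0.  7.4]
 8 rows of [ 0.    -0.002  0.001] [ 0.0007 -0.0001 -0.    ] | mid [0.584 0.021 0.101] max 0.01 0.0007
```

apply_moves([
  [0, 0, 0, -0.0005, 0, 0, -1],
  [0, 0, 0, -0.0005, 0, 0, -1],
  [0, 0, 0, -0.0005, 0, 0, -1],
  [0, 0, 0, 0, 0, 0, -0.7],
  [0, 0, 0, 0, 0, 0, -0.4],
  [0, 0, 0, 0, 0, 0, 0],
  [0, 0, 0, 0, 0, 0, 0],
  [0, 0, 0, 0, 0, 0, 0],
])

```text
clock: 12.23
tcp_pos: [0.5869, 0.0205, 0.0965]
orientation: [-0.087, -2.58, -0.024]
contact_force: [0.0, 0.3, 0.3]
grip_width: 0.0426
gripper_force: 0.0
```

apply_moves([
  [0, 0, 0, 0, 0, -0.003, 0],
  [0, 0, 0, 0, 0, -0.01, 0],
  [0, 0, 0, 0, 0, -0.02, 0],
  [0, 0, 0, 0, 0, -0.025, 0],
  [0, 0, 0, 0, 0, -0.025, 0],
  [0, 0, 0, 0, 0, -0.025, 0],
  [0, 0, 0, 0, 0, -0.025, 0],
  [0, 0, 0, 0, 0, -0.02, 0],
])

```text
clock: 12.9
tcp_pos: [0.6695, 0.0151, 0.2292]
orientation: [-0.088, -2.583, -0.026]
contact_force: [0.1, -0.1, 0.7]
grip_width: 0.0431
gripper_force: 0.0
```

```bash
cat > p6.py <<'E'
from h import *
from bench import grab_frame
L=np.linalg.inv(SLOT)@pose();print("slot",L[:3,3].round(4),telemetry.get_obs()["grip_width"],telemetry.get_obs()["joints"].round(2))
ims=[]
for n,(y0,y1,x0,x1) in dict(top=(130,230,190,290),side=(130,230,255,355)).items():
    im=cv2.resize(grab_frame(n)[y0:y1,x0:x1],(400,400),interpolation=3)
    def ln(b,col):
        h=cv2.convexHull(((proj(n,b@SLOT[:3,:3].T+SLOT[:3,3])-[x0,y0]+.5)*4).astype(np.float32));cv2.polylines(im,[h.astype(int)],True,col,1,cv2.LINE_AA)
    ln(box(92,118,-112,-98,42,84),(0,255,0))
    if n=="top": [ln(b,(0,0,255)) for b in KEY[1:3]]
    ims.append(im)
cv2.imwrite("pics/placed.png",np.hstack(ims))
# bar tab grasp: tool square to rack; closes across y
plan(inslot(.105,-.105,.067-.0187+.10),16)
E
python3 p6.py
```

```text
slot [ 0.0004 -0.0002  0.1615] 0.0431021522589386 [ 0.23  0.89 -0.65  1.06  0.28  1.85  1.15]
 16 rows of [ 0.001  0.003 -0.   ] [0.0066 0.0065 0.0009] | mid [0.626 0.071 0.252] max 0.02 0.0093
```

View pics/placed.png

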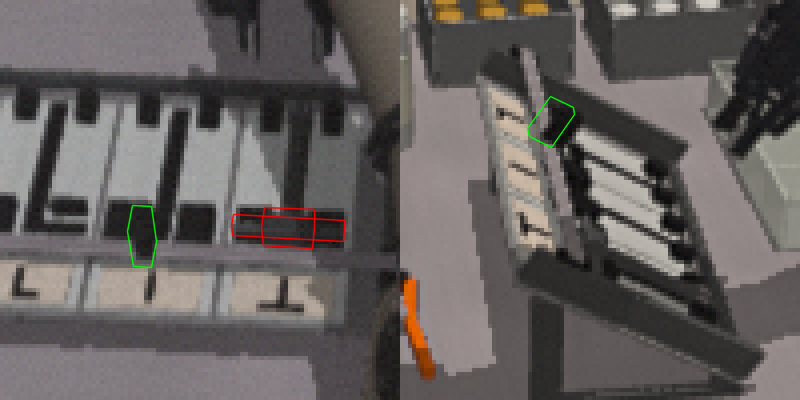

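The key lies in the T slot, with its cross bar at top crop (290,228) above the upper guides. The bar's tab is at top crop (142,235). Going to the tab.

apply_moves([
  [0, 0, 0, 0.006, 0.0065, 0.001, 0],
  [0, 0, 0, 0.006, 0.0065, 0.001, 0],
  [0, 0, 0, 0.006, 0.0065, 0.001, 0],
  [0, 0, 0, 0.006, 0.0065, 0.001, 0],
  [0, 0, 0, 0.006, 0.0065, 0.001, 0],
  [0, 0, 0, 0.006, 0.0065, 0.001, 0],
  [0, 0, 0, 0.006, 0.0065, 0.001, 0],
  [0, 0, 0, 0.006, 0.0065, 0.001, 0],
])

```text
clock: 13.67
tcp_pos: [0.6262, 0.0707, 0.2454]
orientation: [-0.087, -2.581, -0.024]
contact_force: [0.4, -0.2, 1.0]
grip_width: 0.0427
gripper_force: 0.0
```

apply_moves([
  [0, 0, 0, 0.006, 0.0065, 0.001, 0],
  [0, 0, 0, 0.006, 0.0065, 0.001, 0],
  [0, 0, 0, 0.006, 0.0065, 0.001, 0],
  [0, 0, 0, 0.006, 0.0065, 0.001, 0],
  [0, 0, 0, 0.006, 0.0065, 0.001, 0],
  [0, 0, 0, 0.006, 0.0065, 0.001, 0],
  [0, 0, 0, 0.006, 0.0065, 0.001, 0],
  [0, 0, 0, 0.006, 0.0065, 0.001, 0],
])

```text
clock: 14.33
tcp_pos: [0.585, 0.1256, 0.2641]
orientation: [-0.087, -2.581, -0.025]
contact_force: [-0.1, 0.4, 0.1]
grip_width: 0.0428
gripper_force: 0.0
```

```bash
cat > p7.py <<'E'
from h import *
from bench import grab_frame,silhouettes
from scipy.optimize import minimize_scalar
L=np.linalg.inv(SLOT)@pose();o=telemetry.get_obs();print("slot",L[:3,3].round(4),R.from_matrix(L[:3,:3]@FLIP).as_rotvec().round(4),o["joints"].round(2))
# bar joint from the first pictures: brightness of model bar against image
for n in C:
    im=cv2.cvtColor(cv2.imread(n[0]+".png"),6)
    best=[]
    for q in np.arange(-6,26,2):
        def mean(x0,x1,z,ys):
            w=np.zeros((420,560),np.uint8);hulls(w,n,SLOT[:3,:3],SLOT[:3,3],[box(x0-q,x1-q,ys[0],ys[1],z,z)],255);return (im*(w/255.)).sum()/(w/255.).sum()
        seg=[(-280,-125),(-85,60)]
        best.append((int(q),round(float(np.mean([im_std for im_std in [mean(97,113,42,s) for s in seg]])),1)))
    print(n,best)
plan(inslot(.099,-.105,.049),8)
E
python3 p7.py
```

```text
slot [ 0.0968 -0.1047  0.1424] [ 0.0003 -0.0006 -0.0001] [ 0.17  0.75 -0.71  1.27  0.17  1.76  0.98]
top [(-6, 98.7), (-4, 97.7), (-2, 97.7), (0, 98.8), (2, 99.9), (4, 100.5), (6, 99.7), (8, 97.2), (10, 93.4), (12, 88.6), (14, 83.5), (16, 78.9), (18, 75.1), (20, 72.3), (22, 70.0), (24, 68.5)]
side [(-6, 98.9), (-4, 99.4), (-2, 100.8), (0, 103.1), (2, 106.0), (4, 109.1), (6, 112.1), (8, 114.0), (10, 113.9), (12, 111.6), (14, 107.3), (16, 101.2), (18, 93.9), (20, 86.6), (22, 79.5), (24, 72.7)]
 8 rows of [-0.    -0.001 -0.   ] [0.0003 0.     0.0117] | mid [0.559 0.127 0.225] max 0.0 0.0117
```

apply_moves([
  [0, 0, 0, 0.0003, 0, 0.015, 0],
  [0, 0, 0, 0.0003, 0, 0.015, 0],
  [0, 0, 0, 0.0003, 0, 0.015, 0],
  [0, 0, 0, 0.0003, 0, 0.015, 0],
  [0, 0, 0, 0.0003, 0, 0.012, 0],
  [0, 0, 0, 0, 0, 0.01, 0],
  [0, 0, 0, 0, 0, 0.007, 0],
  [0, 0, 0, 0, 0, 0.004, 0],
])

```text
clock: 15.0
tcp_pos: [0.5344, 0.1283, 0.1852]
orientation: [-0.087, -2.581, -0.024]
contact_force: [0.3, -0.0, -0.5]
grip_width: 0.0424
gripper_force: 0.0
```

apply_moves([
  [0, 0, 0, 0, 0, 0, -0.3],
  [0, 0, 0, 0, 0, 0, -0.6],
  [0, 0, 0, 0, 0, 0, -1],
  [0, 0, 0, 0, 0, 0, -1],
  [0, 0, 0, 0, 0, 0, -1],
  [0, 0, 0, 0, 0, 0, -1],
  [0, 0, 0, 0, 0, 0, -1],
  [0, 0, 0, 0, 0, 0, -1],
], grip_force=40)

```text
clock: 15.67
tcp_pos: [0.5356, 0.129, 0.1863]
orientation: [-0.087, -2.583, -0.026]
contact_force: [3.7, 5.1, 1.5]
grip_width: 0.0136
gripper_force: 42.2
```

```bash
python3 p5.py -.041 -.105 .05 24
```

```text
slot [ 0.0975 -0.1047  0.0502] [-0.0007  0.0009  0.0006] [ 0.2   0.74 -0.72  1.48  0.18  1.56  0.96] [3.7 5.1 1.5] in slot axes [-2.  -5.4  3.1]
 24 rows of [0. 0. 0.] [-0.0058  0.      0.    ] | mid [0.594 0.125 0.149] max 0.0 0.0058
```

Tab gripped (13.6 mm wide). Sliding down.

apply_moves([
  [0, 0, 0, -0.003, 0, 0, -1],
  [0, 0, 0, -0.006, 0, 0, -1],
  [0, 0, 0, -0.006, 0, 0, -1],
  [0, 0, 0, -0.006, 0, 0, -1],
  [0, 0, 0, -0.006, 0, 0, -1],
  [0, 0, 0, -0.006, 0, 0, -1],
  [0, 0, 0, -0.006, 0, 0, -1],
  [0, 0, 0, -0.006, 0, 0, -1],
])

```text
clock: 16.33
tcp_pos: [0.5737, 0.1266, 0.1624]
orientation: [-0.086, -2.582, -0.026]
contact_force: [1.8, 4.4, 6.2]
grip_width: 0.0131
gripper_force: 42.5
```

apply_moves([
  [0, 0, 0, -0.006, 0, 0, -1],
  [0, 0, 0, -0.006, 0, 0, -1],
  [0, 0, 0, -0.006, 0, 0, -1],
  [0, 0, 0, -0.006, 0, 0, -1],
  [0, 0, 0, -0.006, 0, 0, -1],
  [0, 0, 0, -0.006, 0, 0, -1],
  [0, 0, 0, -0.006, 0, 0, -1],
  [0, 0, 0, -0.006, 0, 0, -1],
])

```text
clock: 17.0
tcp_pos: [0.6142, 0.124, 0.1371]
orientation: [-0.086, -2.582, -0.027]
contact_force: [1.9, 4.5, 6.5]
grip_width: 0.0136
gripper_force: 42.6
```

```bash
python3 p5.py -.041 -.105 .05 16
```

```text
slot [ 0.0046 -0.1051  0.0502] [-0.0008 -0.0003  0.0011] [ 0.15  0.9  -0.67  1.28  0.24  1.61  1.  ] [1.9 4.5 6.5] in slot axes [ 2.1 -4.6  6.4]
 16 rows of [ 0.    -0.     0.001] [-0.0029 -0.      0.    ] | mid [0.633 0.123 0.125] max 0.01 0.0029
```

apply_moves([
  [0, 0, 0, -0.004, 0, 0, -1],
  [0, 0, 0, -0.004, 0, 0, -1],
  [0, 0, 0, -0.004, 0, 0, -1],
  [0, 0, 0, -0.004, 0, 0, -1],
  [0, 0, 0, -0.004, 0, 0, -1],
  [0, 0, 0, -0.004, 0, 0, -1],
  [0, 0, 0, -0.004, 0, 0, -1],
  [0, 0, 0, -0.004, 0, 0, -1],
])

```text
clock: 17.67
tcp_pos: [0.6413, 0.1223, 0.1202]
orientation: [-0.086, -2.582, -0.027]
contact_force: [1.9, 4.0, 6.7]
grip_width: 0.0135
gripper_force: 42.6
```

apply_moves([
  [0, 0, 0, -0.001, 0, 0, -1],
  [0, 0, 0, -0.001, 0, 0, -1],
  [0, 0, 0, -0.001, 0, 0, -1],
  [0, 0, 0, -0.001, 0, 0, -1],
  [0, 0, 0, -0.001, 0, 0, -1],
  [0, 0, 0, -0.001, 0, 0, -1],
  [0, 0, 0, -0.001, 0, 0, -1],
  [0, 0, 0, -0.001, 0, 0, -1],
])

```text
clock: 18.33
tcp_pos: [0.6455, 0.122, 0.1175]
orientation: [-0.084, -2.576, -0.025]
contact_force: [-10.9, 1.9, 17.2]
grip_width: 0.0135
gripper_force: 43.0
```

```bash
python3 p5.py -.041 -.105 .05 16
```

```text
slot [-0.0323 -0.1052  0.0502] [ 0.0006 -0.0063  0.0026] [ 0.12  0.97 -0.65  1.19  0.26  1.64  1.02] [-10.9   1.9  17.2] in slot axes [18.5 -1.2  8.7]
 16 rows of [-0.    -0.004  0.002] [-0.0005 -0.      0.    ] | mid [0.649 0.122 0.115] max 0.02 0.0005
```

apply_moves([
  [0, 0, 0, -0.001, 0, 0, -1],
  [0, 0, 0, -0.001, 0, 0, -1],
  [0, 0, 0, 0, 0, 0, -1],
  [0, 0, 0, 0, 0, 0, -1],
  [0, 0, 0, 0.001, 0, 0, -1],
  [0, 0, 0, 0.001, 0, 0, -1],
  [0, 0, 0, 0.001, 0, 0, -1],
  [0, 0, 0, 0, 0, 0, -1],
])

```text
clock: 19.0
tcp_pos: [0.6456, 0.122, 0.1175]
orientation: [-0.085, -2.578, -0.026]
contact_force: [-2.6, 4.5, 10.9]
grip_width: 0.0134
gripper_force: 42.8
```

```bash
python3 p5.py -.041 -.105 .05 16
```

```text
slot [-0.0324 -0.1052  0.0502] [-0.0001 -0.0035  0.0021] [ 0.12  0.96 -0.65  1.19  0.26  1.64  1.02] [-2.6  4.5 10.9] in slot axes [ 8.3 -4.3  7.7]
 16 rows of [ 0.    -0.002  0.001] [-0.0005 -0.      0.    ] | mid [0.649 0.122 0.115] max 0.01 0.0005
```

It is hard on the stop: the position didn't change under extra push. Releasing and retreating.

apply_moves([
  [0, 0, 0, 0, 0, 0, -0.6],
  [0, 0, 0, 0, 0, 0, -0.3],
  [0, 0, 0, 0, 0, 0, 0],
  [0, 0, 0, 0, 0, 0, 0],
  [0, 0, 0, 0, 0, 0, 0],
  [0, 0, 0, 0, 0, -0.005, 0],
  [0, 0, 0, 0, 0, -0.01, 0],
  [0, 0, 0, 0, 0, -0.015, 0],
])

```text
clock: 19.67
tcp_pos: [0.6623, 0.1193, 0.1412]
orientation: [-0.087, -2.579, -0.024]
contact_force: [0.8, 0.1, -0.1]
grip_width: 0.0427
gripper_force: 0.0
```

apply_moves([
  [0, 0, 0, 0, 0, -0.02, 0],
  [0, 0, 0, 0, 0, -0.02, 0],
  [0, 0, 0, 0, 0, -0.02, 0],
  [0, 0, 0, 0.005, 0, -0.02, 0],
  [0, 0, 0, 0.01, 0, -0.015, 0],
  [0, 0, 0, 0.01, 0, -0.01, 0],
  [0, 0, 0, 0, 0, 0, 0],
  [0, 0, 0, 0, 0, 0, 0],
])

```text
clock: 20.33
tcp_pos: [0.6972, 0.1177, 0.245]
orientation: [-0.087, -2.584, -0.024]
contact_force: [-0.0, 0.3, -0.4]
grip_width: 0.0423
gripper_force: 0.0
```

```bash
sed -i 's/ln(box(92,118,-112,-98,42,84),(0,255,0))/ln(box(-43,-27,-250,60,34,42),(0,255,0))/; s/^plan.*//; s/placed/final/' p6.py; python3 p6.py; python3 -c "
from bench import *;print(telemetry.get_obs()['contact_force'])"
```

```text
slot [-0.0088 -0.1044  0.1858] 0.04232792995609846 [ 0.04  0.93 -0.57  0.91  0.2   1.9   1.08]
[-0.02976985 -0.30970766  0.07724022]
```

View pics/final.png

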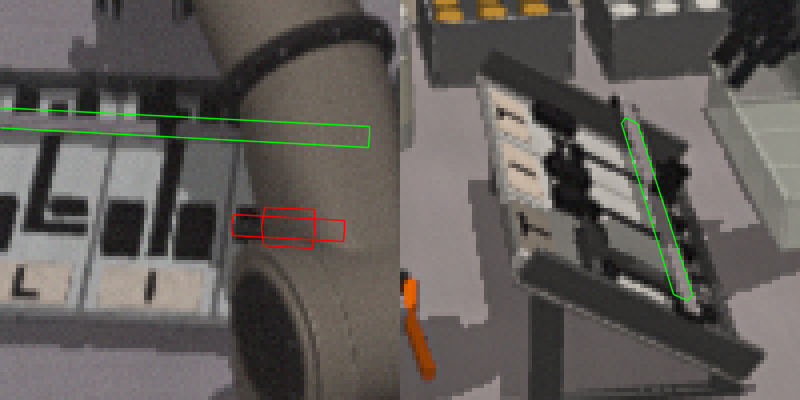

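The bar crosses over the slot at its stop, matching the green outline at top crop y≈120. The key's handle is still in place at side crop (592,240), and the gripper is clear.

```bash
python3 -c "
from bench import order;print(order.hand_in())"
```

```text
the job is handed in; nothing more can be done
None
```

The chuck key is seated and released in its T slot, the retaining bar is down on its stop over it, nothing else was touched, and the job is handed in at about 20 s (no verdict was returned).

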